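# Dish under the lens, case shut

### The arm

A 6-joint arm with a two-finger parallel gripper is mounted at the origin on the work surface. World frame = base frame: x ahead of the robot, y to its left, z up, the work surface at z = 0. Lengths are in m, angles in rad, forces in N, time in s.
With the tool pointing down it reaches from about 0.375 to 0.9 m from the base axis. Payload 3.1 kg.
Tool frame: the origin (TCP) lies midway between the tips of the shut fingers; the grasp point (between the pads) lies 19 mm behind it; z points along the fingers, y is the direction in which the jaws open and shut (so a half turn about z gives the same grasp; the last joint's range is limited). The gripper opens to 87 mm and grips with 3 to 60 N. Pads are 19 mm wide; open, the fingers measure 117 mm over their backs; the gripper's body (75 mm by 190 mm) begins 51 mm behind the grasp point.
Start: joints at [1.01, 0.527, 1.433, -0, 1.181, -0.178], TCP at [0.233, 0.58, 0.223] pointing down, gripper open.
Joint ranges: [-3.08, 3.08], [-0.75, 2.2], [0.22, 2.44], [-1.43, 4.57], [0, 2.65], [-2.85, 2.85]. Speed limits (rad/s): [2.79, 2.79, 3.14, 3.14, 3.14, 3.14].

### API

Orientations are given as a rotation vector (axis times angle).
In Python, from plant import arm gives the robot as it stands. The module is installed in compiled form; this text tells all that it offers. Calls block until the motion is done:
- arm.move_ptp(position, orientation): joint-space move of the TCP to a pose.
- arm.movel(position, frame=None, rate=0.15, until_force=None): straight line of the TCP; frame=None keeps the orientation; rate is the mean speed in m/s. With until_force (N) it stops when the force on the tool has changed by that much, and returns True; else False.
- arm.goto_joints(angles): joint-space move.
- arm.set_gripper(opening): finger opening in m; the grip force is fixed at half the most; returns when the fingers have stopped.
- arm.sleep(seconds).
- arm.ik(position, orientation): joint angles nearest the present ones, or None.
- arm.snapshot(name): name is "scene" or "top" or "wrist"; returns a dict with "pixels" (420x560x3 uint8, red, green, blue), "vfov" (degrees; the focal length in pixels is half the picture's height over the tangent of half this angle, whatever the lens; pixels are square), "cx", "cy" (the principal point, pixels), "T" (4x4, takes a point from camera to world coordinates). Camera axes: x right, y up, looking along -z (the intrinsics and any distortion apply to the point x, -y, -z); pixel columns grow to the right and rows downward; lengths in m; the calibration is good to about 2 mm. A picture is of the moment at which its call begins. There is no depth.
A pose or a line that the arm cannot do raises arm.IKError and nothing moves.
- arm.hand_in(): hands the job in, once; it reports no verdict.
Readings, each from a call of its own:
- arm.get_time_s(): time.
- arm.get_joint_pos(): joint angles.
- arm.get_joint_velocities(): joint speeds.
- arm.get_joint_efforts(): joint torques, N m.
- arm.get_tool_pos(): TCP position.
- arm.get_orientation(): TCP orientation.
- arm.get_contact_force(): force on the tool from outside, world axes, zero at the start.
- arm.get_moment(): the same for the moment, N m.
- arm.get_opening(): finger opening in m.
Only numpy, scipy, OpenCV 4.12 (cv2) and the standard library are available. Lean on these libraries where they do the work, as an engineer would, in place of code of your own. Each camera call takes 0.05 s, during which the arm holds its last target. There are 200 camera calls.

### The job

Put the specimen on view: with the fingertips, push the microscope's stage slide (the one with the orange tab) fully home so that its dish comes under the lens, and then push the blue lid of the specimen case over and fully shut to keep the other dishes out of the sun. Only push: grasp and lift nothing, keep the dish lying in its tray on the slide, and leave all the other things where they are.

Things in the scene. Friction and masses are not known exactly. Their poses are not given: they have to be found in the camera images.
- stage_slide (a joint): Stage slide of the white microscope: an aluminium plate, 108 mm wide and 205 mm long, that runs level on top of the microscope's base and carries the specimen dish. Value in m: 0 = fully home against its stop (dish tray centred under the lens), up to 0.11 pulled out along the microscope's own -y side (out of its right flank as seen from the robot). It runs with a steady drag of about 2.5 N and stays where it is left.
- slide_tab (a point): Centre of the outer upright face of the orange tab at the slide's outer end. The tab is 44 mm wide (along the microscope's x), 12 mm thick and 36 mm high; this point lies 18 mm above the tab's lower edge and 18 mm below its top, 87 mm above the table. It moves with the slide; the point's axes are those of the microscope, so pushing the slide home is a push along its +y. At home the tab is 150 mm out from the lens axis, clear of the microscope's base and head.
- slide_seat (a point): Centre of the square white dish tray on the slide's upper face (68.5 mm above the table), 100 mm (x) by 102 mm (y) inside a rim 6 mm high; moves with the slide.
- dish_center (a point): Centre of the loose clear specimen dish (60 mm across, 15 mm high, about 50 g) that lies in the slide's tray, somewhere near its middle; 76 mm above the table.
- scope: White stereo microscope, fixed: origin on the table below the lens axis. Base 250 mm (x, from -135 to +115) by 200 mm (y) and 60 mm high; column of 28 mm at x = -100 mm; head about 85 mm wide (y) from x = -60 to +140 mm over the dish, its lower end 155 mm and its top about 385 mm above the table. Its position and yaw vary.
- case: Grey plastic specimen case, fixed: open-topped box 150 mm (x) by 180 mm (y), 70 mm high, origin at the centre of its underside; two small dishes lie in it. Its position and yaw vary. The lid's hinge runs along the case's y on its +x rim (the rim farther from the robot).
- case_lid (a joint): Blue lid of the case, a plain flat plate 150 mm (from hinge to free edge) by 180 mm, 8 mm thick, 0.2 kg, no handle. Value in rad: 0 = shut flat on the rim, grows as it opens upward and back, about 1.57 upright, 1.75 at most. Stiff hinge: it stays at any angle and moves with about 1 to 3 N at the free edge.
- lid_hinge (a point): Middle of the lid's hinge line, on the case's +x rim, 70.5 mm above the table; axes of the case. The lid's underside lies on this line at every angle; with the lid at angle a, a point of its outer face at distance d from the hinge is at x = -d cos a + 0.008 sin a, z = d sin a + 0.008 cos a from here.
- lid_edge (a point): Middle of the lid's free edge, on its outer (upper when shut) face; 150 mm from the hinge line.
- case_dish_a_center (a point): Centre of a small dish in the case (60 mm across, 15 mm high), loose; leave alone.
- case_dish_b_center (a point): Centre of the other small dish in the case (60 mm across, 15 mm high), loose; leave alone.
- jar_center (a point): Amber specimen jar with a black cap, 60 mm across, 85 mm high, loose; the point is half-way up. Leave alone.
- bottle_center (a point): White bottle with a red cap, 50 mm across, 130 mm high, loose; the point is half-way up. Leave alone.
- cup_rim (a point): Blue cup, 74 mm across, 85 mm high, loose; the point is the centre of its mouth. Leave alone.
- tweezers: Steel tweezers lying flat, 120 mm long (x), 20 mm wide, 7 mm high, loose; origin at the middle underneath. Leave alone.
- brush: Small brush lying flat, about 150 mm long (x) and 25 mm high, loose; origin underneath. Leave alone.
- loupe: Black round stand magnifier, 48 mm across, 38 mm high, loose; origin underneath. Leave alone.
Things that resemble listed ones, but are neither listed nor needed, are in the scene too. What is shaped like the part that bears dish_center but yellow is not meant.

How it is judged:
On the way, in this order (a step that is already met when the one before it is completed fails the run):
1. the fingers touch the stage slide (contact force between the fingers and stage_slide above 0.5 N), for 0.05 s.
2. the stage slide is fully home (value of joint stage_slide below 0.005 m), for 0.2 s.
3. then the fingers touch the lid (contact force between the fingers and case_lid above 0.3 N), for 0.05 s.
4. the lid is fully shut (value of joint case_lid below 0.035 rad), for 0.2 s.
At the end, for the whole second after the job is handed in: The stage slide is within 5 mm of its home stop, the lid within 0.035 rad (5 mm at its edge) of shut, the dish flat in the slide's tray (within 40 mm of its centre), and every bystander within 30 mm of where it stood (value of joint stage_slide below 0.005 m and value of joint case_lid below 0.035 rad and horizontal distance between dish_center and slide_seat below 0.04 m and z of dish_center in the frame of slide_seat below 0.012 m and angle between dish_center's own z axis and vertical below 0.05 rad and distance of each of jar_center, bottle_center, cup_rim, tweezers, brush, loupe from where it was at the start of the episode below 0.03 m); the robot touches nothing.
It fails at once if the dish is lifted or knocked out of its tray on the slide (horizontal distance between dish_center and slide_seat above 0.04 m or z of dish_center in the frame of slide_seat above 0.012 m).
It fails at once if a dish in the case is lifted or shifted by more than 30 mm (distance of any of case_dish_a_center, case_dish_b_center from where it was at the start of the episode above 0.03 m).
It fails at once if another thing is moved by more than 30 mm (distance of any of jar_center, bottle_center, cup_rim, tweezers, brush, loupe from where it was at the start of the episode above 0.03 m).
It also fails if it takes over 58 s, if anything falls off the work surface, if the arm or the gripper's body presses on something with over 40 N, if the wrist force passes 120 N, or if a joint passes its speed limit or range.

## Working session

There is one attempt and no reset: what is moved stays moved. The work goes in short steps, each a Python script; the robot and the scene stay as the last script left them, time stands still between calls to the robot, and variables do not carry over. Pictures are saved under pics/ and viewed, about 8 in all and at most 12, crops included, and the job is handed in when it is done.

```bash
mkdir -p pics
python3 - <<'E'
from plant import arm
import cv2,numpy as np,pickle
for n in("scene","top"):
    s=arm.snapshot(n);pickle.dump(s,open(n+".pkl","wb"))
    cv2.imwrite(f"pics/{n}0.png",cv2.resize(s["pixels"][...,::-1],(800,600),interpolation=cv2.INTER_CUBIC))
    print(n,{k:v for k,v in s.items() if k!="pixels"})
print(arm.get_time_s(),arm.get_orientation())
E
```

```text
scene {'vfov': 45.10184257412524, 'cx': 283.452386010177, 'cy': 218.264810902511, 'T': array([[-0.33514891, -0.81166437,  0.47841004,  1.0815027 ],
       [ 0.94206238, -0.28119484,  0.18288777,  0.22237034],
       [-0.01391705,  0.51198674,  0.85888061,  1.10644813],
       [ 0.        ,  0.        ,  0.        ,  1.        ]])}
top {'vfov': 50.78281210044429, 'cx': 285.63023548946165, 'cy': 209.77907794075375, 'T': array([[ 0.00635388,  0.99418491, -0.10749881,  0.37826524],
       [-0.99997694,  0.0065748 ,  0.00170076,  0.00730771],
       [ 0.00239765,  0.10748553,  0.99420376,  1.15580524],
       [ 0.        ,  0.        ,  0.        ,  1.        ]])}
0.1 [-5.95896061e-01 -3.08387734e+00  2.89727109e-03]
```

View pics/scene0.png

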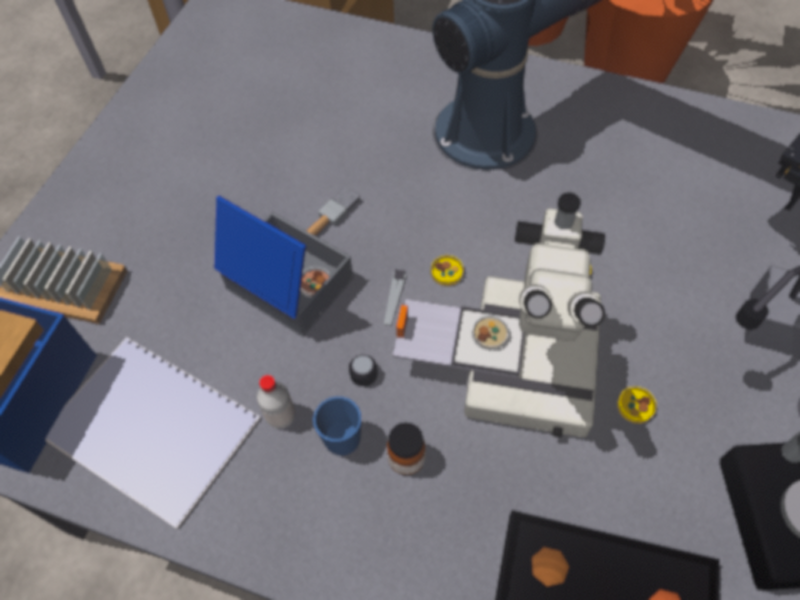

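View pics/top0.png

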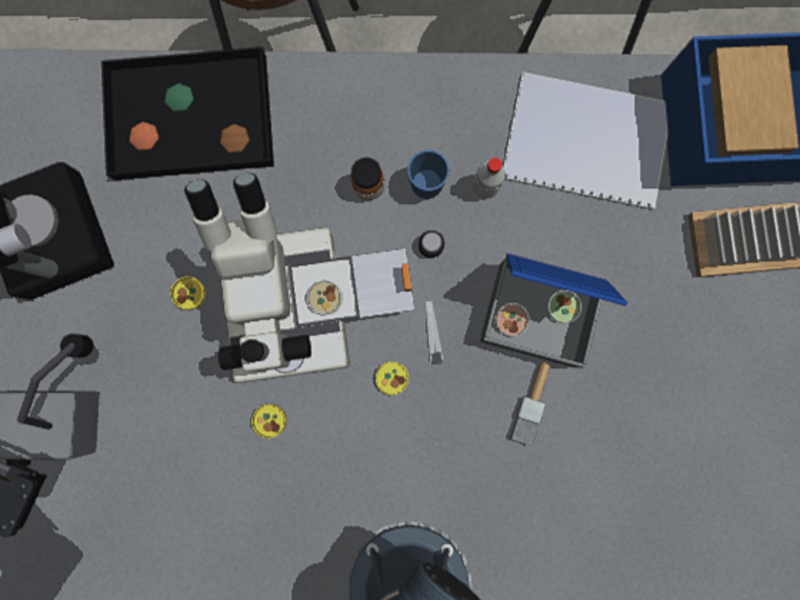

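The views show the slide's orange tab at about (407,277) in the top view, the loupe and tweezers beside it, and the lid near upright with its hinge at about (508,262)–(605,293). I'll enlarge this region.

Run:
```python
import pickle,cv2
s=pickle.load(open("top.pkl","rb"))["pixels"][...,::-1]
c=s[150:270,225:445];cv2.imwrite("pics/c1.png",cv2.resize(c,None,fx=3.6,fy=3.6,interpolation=cv2.INTER_CUBIC))
s=pickle.load(open("scene.pkl","rb"))["pixels"][...,::-1]
c=s[120:280,140:360];cv2.imwrite("pics/c2.png",cv2.resize(c,None,fx=3.6,fy=3.6,interpolation=cv2.INTER_CUBIC))
```

```text
(no output)
```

View pics/c1.png

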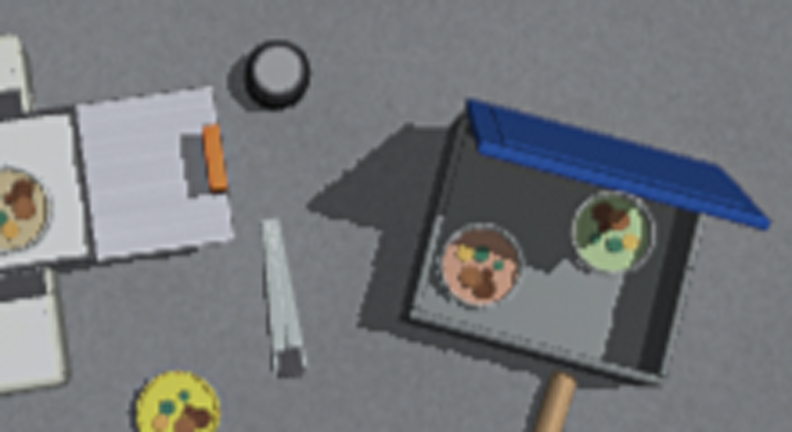

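View pics/c2.png

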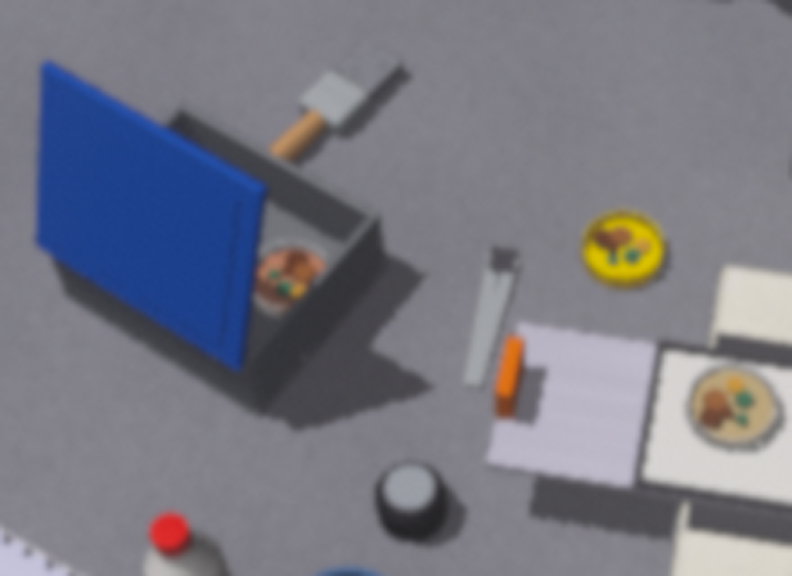

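The top crop shows the tab's outer top edge at (218,125)–(227,189). The lid's free edge is the longer, lower line (482,148)–(768,224), so the lid leans a little towards the robot. In the scene crop the free edge runs (43,63)–(265,187) and the hinge foot (37,243)–(240,368).

```bash
cat > h.py <<'E'
import numpy as np,pickle
S={n:pickle.load(open(n+".pkl","rb")) for n in("scene","top")}
OFF={"top":(225,150),"scene":(140,120)}
def ray(n,u,v,s=S):
    q=s[n];f=210/np.tan(np.radians(q["vfov"])/2)
    d=q["T"][:3,:3]@np.array([(OFF[n][0]+u/3.6-q["cx"])/f,-(OFF[n][1]+v/3.6-q["cy"])/f,-1])
    return q["T"][:3,3],d
def atz(n,u,v,z):
    o,d=ray(n,u,v);return (o+d*(z-o[2])/d[2])[:2]
def tri(a,b):
    (o1,d1),(o2,d2)=ray("top",*a),ray("scene",*b)
    k=np.linalg.lstsq(np.c_[d1,-d2],o2-o1,rcond=None)[0]
    p,q=o1+k[0]*d1,o2+k[1]*d2;return (p+q)/2,np.linalg.norm(p-q)
E
python3 - <<'E'
from h import *
np.set_printoptions(precision=4,suppress=True)
dg=lambda a,b:np.degrees(np.arctan2(*(b-a)[::-1]))
a,b=atz("top",227,189,.105),atz("top",218,125,.105);print("tab top",a,b,(a+b)/2,dg(a,b))
a,b=atz("scene",503,338,.105),atz("scene",497,383,.105);print("tab scene",a,b)
a,b=atz("top",233,238,.068),atz("top",210,88,.068);print("slide",a,b,(a+b)/2,dg(a,b),np.linalg.norm(a-b))
nl,nr,fl=atz("top",404,319,.07),atz("top",662,382,.07),atz("top",462,112,.07)
print("rim",nl,nr,fl,"yaw",dg(nr,nl)-90,dg(nl,fl),np.linalg.norm(nl-nr),np.linalg.norm(fl-nl))
h=[atz("scene",37,243,.0705),atz("scene",240,368,.0705)];print("hinge",h,dg(*h)-90,np.linalg.norm(h[0]-h[1]))
print("edge",tri((768,222),(43,63)),tri((482,142),(265,187)))
print("loupe",atz("top",279,70,.038),"tweez",atz("top",270,222,.007),atz("top",290,372,.007))
E
```

```text
tab top [ 0.5094 -0.0002] [0.5525 0.0061] [0.531  0.0029] 8.276361932883436
tab scene [ 0.5154 -0.003 ] [0.5481 0.0047]
slide [ 0.4802 -0.0048] [0.5845 0.0117] [0.5324 0.0035] 8.989817120527878 0.10557418644184136
rim [ 0.4254 -0.1215] [ 0.3838 -0.2963] [ 0.5685 -0.1625] yaw -13.37344587015619 -15.973943581800924 0.1796990491612698 0.14883415192194405
hinge [array([ 0.529 , -0.3409]), array([ 0.5746, -0.1672])] -14.728591494096705 0.17957649840261752
edge (array([ 0.4788, -0.3234,  0.2116]), np.float64(0.002217665015149336)) (array([ 0.5247, -0.1508,  0.2157]), np.float64(0.0013243289411284374))
loupe [ 0.6035 -0.0372] tweez [ 0.4978 -0.0322] [ 0.3896 -0.0469]
```

```bash
cat >> h.py <<'E'
from plant import arm
from scipy.spatial.transform import Rotation as Ro
def ori(yaw,ref=None):
    """tool down, jaw axis at angle yaw; pick the half turn with the smallest |q6|"""
    y=np.array([np.cos(yaw),np.sin(yaw),0]);z=np.array([0,0,-1.])
    return [Ro.from_matrix(np.c_[np.cross(s*y,z),s*y,z]).as_rotvec() for s in(1,-1)]
def best(p,yaw):
    c=[(o,arm.ik(p,o)) for o in ori(yaw)]
    c=[(abs(q[5]),o) for o,q in c if q is not None]
    return min(c,key=lambda t:t[0])[1]
E
python3 - <<'E'
from h import *
np.set_printoptions(precision=4,suppress=True)
ya=np.radians(8.6);u=np.array([-np.sin(ya),np.cos(ya)]);f=np.array([.531,.003]);p=f-.04*u
arm.set_gripper(0)
H=.46
arm.movel([.233,.58,H],rate=.3)
o=best([*p,.2],ya)
arm.move_ptp([*p,H],o)
print(arm.get_time_s(),arm.get_tool_pos(),arm.get_joint_pos())
arm.movel([*p,.2],rate=.25)
s=arm.snapshot("top");import cv2
arm.movel([*p,.08],rate=.12)
print(arm.get_contact_force())
r=arm.movel([*(p+.06*u),.08],rate=.05,until_force=12)
print(r,arm.get_time_s(),arm.get_tool_pos(),arm.get_contact_force(),arm.get_opening())
s=arm.snapshot("top");cv2.imwrite("pics/t2.png",cv2.resize(s["pixels"][100:300,130:400,::-1],None,fx=2.9,fy=2.9,interpolation=cv2.INTER_CUBIC))
E
```

```text
5.0083 [ 0.5371 -0.0357  0.4601] [-0.2743  0.2179  1.2737  0.0003  1.6498 -0.4257]
[-0.1352  0.0055  0.194 ]
False 8.75 [0.5279 0.0231 0.0799] [-0.6592  0.0937 -0.2157] 0.0005925444349880168
```

View pics/t2.png

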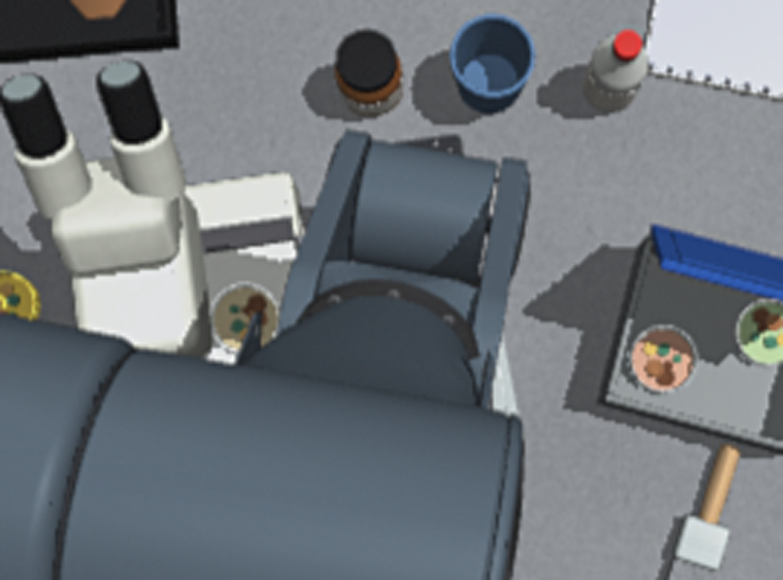

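The dish has moved about 24 mm towards the lens, the jar, cup and bottle stand undisturbed, and the push is going well. I'll carry on to the stop.

Run:
```python
from h import *
import cv2
np.set_printoptions(precision=4,suppress=True)
ya=np.radians(8.6);u=np.array([-np.sin(ya),np.cos(ya)]);f=np.array([.531,.003]);p=f-.04*u
r=arm.movel([*(p+.165*u),.08],rate=.05,until_force=12)
e=arm.get_tool_pos();print(r,arm.get_time_s(),e,(e[:2]-f)@u,arm.get_contact_force())
arm.sleep(.3);e=arm.get_tool_pos();print(e,(e[:2]-f)@u,arm.get_contact_force())
b=e[:2]-.05*u
arm.movel([*b,e[2]],rate=.1)
arm.movel([*b,.3],rate=.25)
# hold pose between the two, clear of the view as far as possible
h=np.array([.547,-.250]);yc=np.radians(-14.6);cx=np.array([np.cos(yc),np.sin(yc)])
w=h+.05*cx
o=best([*w,.3],yc+np.pi/2)
arm.move_ptp([*w,.32],o)
print(arm.get_time_s(),arm.get_joint_pos())
for n in("scene","top"):
    s=arm.snapshot(n);cv2.imwrite(f"pics/{n}3.png",cv2.resize(s["pixels"][110:290,120:390,::-1],None,fx=2.9,fy=2.9,interpolation=cv2.INTER_CUBIC))
```

```text
True 9.8833 [0.5211 0.0682 0.0799] 0.06594858090676667 [ 0.5341 -3.3064  1.9441]
[0.5204 0.0679 0.0792] 0.06571856773433414 [ 0.1054 -0.6764 -0.0576]
13.25 [-0.5861  0.479   1.2421  0.0004  1.4226  1.2381]
```

View pics/scene3.png

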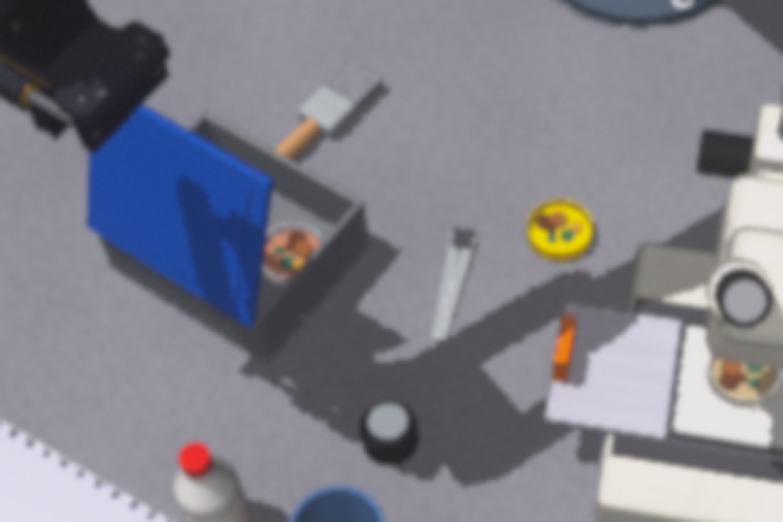

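View pics/top3.png

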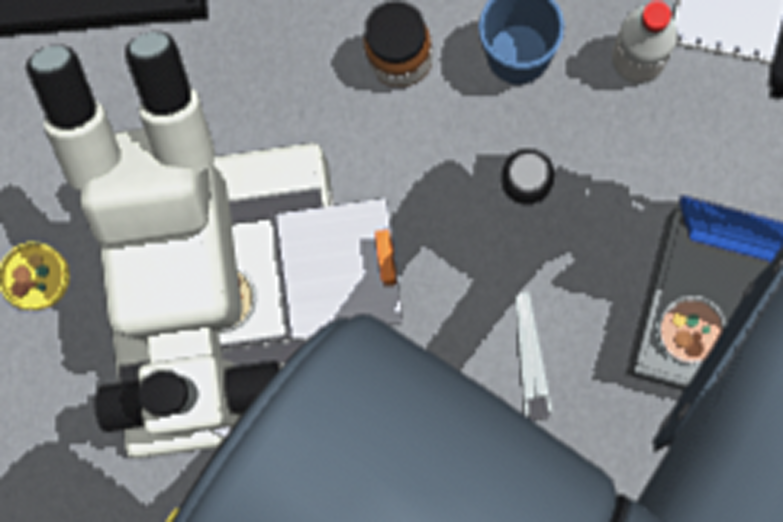

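Run:
```python
from h import *
np.set_printoptions(precision=4,suppress=True)
def full(u,v,z):
    return atz("top",(u-225)*3.6,(v-150)*3.6,z)
ya=np.radians(8.6);Y=np.array([-np.sin(ya),np.cos(ya)])
P=lambda u,v,z:full(120+u/2.9,110+v/2.9,z)
for n,q in dict(base_tr=P(325,145,.06),base_tr2=P(328,205,.05),base800a=full(331/1.4286,229/1.4286,.06),base800b=full(347/1.4286,368/1.4286,.06),
  base800c=full(232/1.4286,381/1.4286,.06),tab_a=P(389,229,.105),tab_b=P(397,282,.105),slide=P(388,200,.068)).items(): print(n,q,q@Y)
```

```text
base_tr [0.6221 0.1413] 0.04665676675157153
base_tr2 [0.571  0.1388] 0.0518939355828012
base800a [0.6213 0.1422] 0.04768800850491223
base800b [0.3777 0.1099] 0.052179748784691976
base800c [0.3542 0.3071] 0.2507087073854236
tab_a [0.5416 0.0814] -0.0004779506839347747
tab_b [0.4975 0.0742] -0.0010109481844008117
slide [0.5726 0.0853] -0.001324717071701162
```

The tab face measures 151 mm out from the lens axis, where home is nominally 150 mm. The step order can't be mended later, so I'll check the stop with one more push.

Run:
```python
from h import *
np.set_printoptions(precision=4,suppress=True)
ya=np.radians(8.6);u=np.array([-np.sin(ya),np.cos(ya)]);f=np.array([.531,.003])
b=f+.04*u
o=best([*b,.3],ya)
arm.move_ptp([*b,.3],o)
arm.movel([*b,.08],rate=.25)
r=arm.movel([*(f+.09*u),.08],rate=.03,until_force=18)
e=arm.get_tool_pos();print(r,arm.get_time_s(),(e[:2]-f)@u,arm.get_contact_force())
arm.sleep(.3);e=arm.get_tool_pos();print((e[:2]-f)@u,arm.get_contact_force())
arm.movel([*b,e[2]],rate=.15)
arm.movel([*b,.3],rate=.25)
h=np.array([.547,-.250]);yc=np.radians(-14.6);cx=np.array([np.cos(yc),np.sin(yc)])
w=h+.03*cx
arm.move_ptp([*w,.32],best([*w,.3],yc+np.pi/2))
print(arm.get_time_s())
```

```text
True 16.7333 0.06586280936813221 [ 0.2522 -2.9608  1.5839]
0.0658675434935258 [ 0.3532 -1.4426  1.3184]
19.7417
```

Run:
```python
from h import *
import cv2
np.set_printoptions(precision=3,suppress=True)
h=np.array([.547,-.250]);yc=np.radians(-14.6);cx=np.array([np.cos(yc),np.sin(yc)])
W=lambda x,z:[*(h+x*cx),.0705+z]
arm.movel(W(.03,.12),rate=.15)
d=.12
for a in np.linspace(1.3,.06,11):
    arm.movel(W(-d*np.cos(a)+.008*np.sin(a)+.0095,d*np.sin(a)+.008*np.cos(a)),rate=.08)
    print(round(a,2),arm.get_contact_force(),round(arm.get_time_s(),1))
r=arm.movel(W(-d+.0095,-.004),rate=.03,until_force=12)
e=arm.get_tool_pos();print(r,e,arm.get_contact_force());arm.sleep(.3)
e=arm.get_tool_pos();print(e,arm.get_contact_force())
arm.movel([e[0],e[1],.3],rate=.2)
q=arm.get_joint_pos();q[0]-=.8;arm.goto_joints(q)
print(arm.get_time_s(),arm.get_contact_force())
for n in("scene","top"):
    s=arm.snapshot(n);cv2.imwrite(f"pics/{n}4.png",cv2.resize(s["pixels"][110:290,120:450,::-1],None,fx=2.4,fy=2.4,interpolation=cv2.INTER_CUBIC))
```

```text
1.3 [ 0.112 -0.501  0.353] 21.5
1.18 [-0.316 -0.482  0.536] 21.8
1.05 [-0.166 -0.616  0.426] 22.1
0.93 [-0.134  0.015  0.846] 22.5
0.8 [ 0.337 -0.866 -0.279] 22.8
0.68 [-0.083  0.046  0.181] 23.1
0.56 [0.626 0.126 0.265] 23.5
0.43 [-0.184 -0.249  0.202] 23.8
0.31 [-0.049 -0.94  -0.179] 24.1
0.18 [-0.163  0.117  0.681] 24.5
0.06 [-0.304 -1.078 -1.51 ] 24.8
True [ 0.441 -0.223  0.079] [-1.189  1.318  8.246]
[ 0.441 -0.223  0.079] [-1.675  0.717  7.616]
28.1833 [ 0.452 -0.435  0.6  ]
```

View pics/scene4.png

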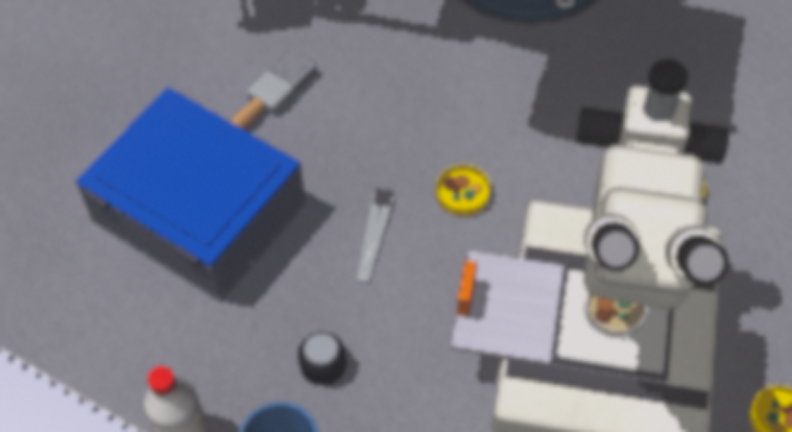

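View pics/top4.png

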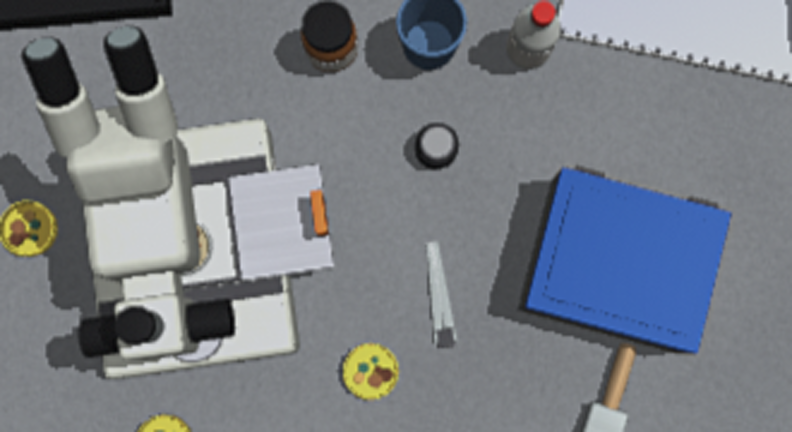

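```bash
python3 -c "
from plant import arm
arm.sleep(.3);arm.hand_in();print(arm.get_time_s())"
```

```text
the job is handed in; nothing more can be done
the job is handed in; nothing more can be done
```

The slide is home and the lid is shut. I handed the job in at about 28.5 s of the 58 s allowed, with the arm raised and swung clear; no verdict is reported.

- **Slide:** I pushed the orange tab home with the shut fingers until the stop. A second, slower push up to an 18 N limit stopped at the same place to within 0.2 mm. In the picture the tab face was about 151 mm from the lens axis, against a nominal 150 mm.
- **Lid:** I pushed it over from about 1.2 rad and pressed it down. It stopped at z = 0.079 m, where a shut lid should be at 0.0785 m.
- **Last pictures:** The lid lies flat and the dish is in its tray under the lens. The loupe, tweezers, brush, jar, cup and bottle look unmoved by eye; I did not measure them again.
- **Not confirmed:** The force readings during the lid's swing were within the sensor's noise of about 1 N. Finger contact there is known only from the lid having moved and from the final press of about 8 N. The lid also hides the two dishes in the case, so I could not see them after closing.

No check failed or disagreed.

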